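# Start the bar nut that locks an instrument joint in its jig

### The arm

A 6-joint arm with a two-finger parallel gripper is mounted at the origin on the work surface. World frame = base frame: x ahead of the robot, y to its left, z up, the work surface at z = 0. Lengths are in m, angles in rad, forces in N, time in s.
With the tool pointing down it reaches from about 0.15 to 0.775 m from the base axis. Payload 6.1 kg.
Tool frame: the origin (TCP) lies midway between the tips of the shut fingers; the grasp point (between the pads) lies 19 mm behind it (robot.tcp_to_grasp is the z of the grasp point in the tool frame, in m); z points along the fingers, y is the line along which they close (so a half turn about z gives the same grasp; the last joint's range is limited). The gripper opens to 85 mm and grips with 20 to 120 N. Pads are 22 mm wide; open, the fingers measure 114 mm over their backs; the gripper's body (76 mm by 85 mm) begins 54 mm behind the grasp point. The pads swing forward as they close: fully open they stand 13 mm farther back than shut.
Start: joints at [1.16, 0.126, -0.04, 1.405, 0, 1.571], TCP at [0.21, 0.481, 0.231] pointing down, gripper open.
Joint ranges: [-2.72, 2.72], [-0.95, 1.95], [-1.27, 1.35], [-1.78, 2.02], [-1.46, 1.47], [-3.14, 3.14]. Speed limits (rad/s): [2.39, 2.39, 3.01, 3.14, 3.14, 3.14].

### API

Orientations are given as a unit quaternion [x, y, z, w].
In Python, from plant import robot gives the robot as it stands.
- The arm moves only by the tool apply_moves, never from a script. Its argument "motion" is one flat list of numbers, 6 for each row, row after row: the shift along the tool's x, y, z in m, then the turn, a rotation vector about the tool's x, y, z in rad. In form: [tx, ty, tz, rx, ry, rz, tx, ty, tz, rx, ry, rz, ...]. A call has 1 to 12 rows; each row shifts and turns the commanded pose from where the row before left it, along the tool's axes as they then stand; what a row does not reach is not made up. A row lasts 1/10 s, in which the tool goes at most 50 mm and 8.59 degrees, less where a joint would pass 70% of its speed; a pose out of reach is approached as far as the arm can. A call is refused whole if a number of a shift passes 0.05 or a number of a turn 0.15, either way. A call with a gripper value outside its range is refused whole. "jaw" is the gripper command: -1 is fully open, 1 is shut, values between are in proportion, set as the call begins (left out, the last holds). The fingers move at their own pace and stop on an object; "grip_force" is the grip in N (left out, the last holds). Time passes only in rows, so rows that do not move let the fingers close. It gives the time, the measured TCP pose, the force, the opening and the grip force at its end, in the units of the state.
- robot.read_state(): the state, without advancing time (a new reading comes with each control period).
- robot.capture(name): name is "scene" or "side" or "wrist"; returns a dict with "img" (400x640x3 uint8, red, green, blue), "camera_matrix" (3x3 intrinsics, pixels), "R" (3x3) and "t" (3): a world point X has camera coordinates R X + t; the wrist camera has in their place "tool_from_camera" (4x4, takes a point from camera to tool coordinates, whose origin is the TCP and whose axes are the flange's). Camera axes: x right, y down, z forward; pixel columns grow to the right and rows downward; lengths in m; the calibration is good to about 2 mm. A picture is of the moment at which its call begins: read the wrist's pose just before it. There is no depth.
- robot.sign_off(): hands the job in; it is judged then, once.
The state is a dict: "time_s": time; "q": joint angles; "qvel": joint speeds; "tau": joint torques, N m; "tool_pos": TCP position; "tcp_rot": TCP orientation; "wrist_force": force on the tool from outside, world axes, zero at the start; "wrist_torque": the same for the moment, N m; "opening": finger opening in m; "grip_force": force on a finger pad.
Only numpy, scipy, OpenCV 4.12 (cv2) and the standard library are available. Lean on these libraries where they do the work, as an engineer would, in place of code of your own. Each camera call takes 0.05 s, during which the arm holds its last target. There are 200 camera calls.

### The job

Lock the wooden joint in its holding jig. First push the slotted strap forward by its upright tab until it is fully home over the joint; then start the bar nut that sits loosely on the stud: turn it backwards (anticlockwise from above) until it drops into the thread, then turn it clockwise until it sits fully home on the strap. Do not force the nut, and leave the other things on the bench alone.

Things in the scene. Friction and masses are not known exactly. Their poses are not given: they have to be found in the camera images.
- strap_seat (a point): a fixed point of the jig: on the axis of its upright steel stud, at the height of the strap's top face (86 mm above the bench). x = the level way the strap slides when pushed home, z = up along the stud
- jig: the holding jig, fixed to the bench: plywood board 290 x 260 x 18 mm, a wooden riser under the strap (top 76 mm above the bench), and at x = +78 mm a dark wooden instrument joint 43 mm thick, 430 mm long along y, lying in two cradles, its top 74 mm above the bench. Origin: on the stud's axis at bench height, axes as strap_seat
- stud_end (a point): the upper end of the fixed stud, 47.5 mm above strap_seat. The stud is 20 mm thick here; inside the nut it carries two lugs of an interrupted quick thread, 30 mm over the lugs. Which way round the lugs stand is not known
- tab (a point): middle of the rear face (the face to push, facing -x of strap_seat) of the upright tab of the flat slotted steel strap. The tab is 6 mm thick, 44 mm wide and rises 21 mm above the strap's top face; the point is 11 mm above that face. Nothing stands behind it. Home, it is 85 mm behind the stud's axis; the nut's bar passes above the tab
- strap (a joint): travel of the strap along x of strap_seat, m: drawn back near 0 at the start, hard stop at 0.060 = home (its prongs, either side of the stud, lie over the wooden joint). Slides stiffly (about 2 N) and stays where left
- nut_center (a point): the loose steel flange nut on the stud (about 0.26 kg): hex 44 mm across flats, 36 mm high, flange 54 mm across at its foot, with a tommy bar through it, 10 mm thick, with a 16 mm ball centred 62 mm from the axis at each end. The point is on the axis at the bar's mid-height, 29 mm above the nut's underside. x = along the bar, z = up the nut's axis
- nut: the same nut, at the centre of its underside. Height above strap_seat: about 12.5 mm resting on the ends of the stud's lugs (start), 4.5 mm once dropped in, 0 home on the strap. Fits with 1 mm play all round and turns easily by a push on the bar. From the start, clockwise (from above) it only jams; anticlockwise it drops in after 25 to 115 degrees and is stopped within 30 more
- nut_bar_end (a point): centre of one ball of the nut's bar, 62 mm from the nut's axis (the other is opposite). Once dropped in, the nut winds down home in about 90 to 120 degrees clockwise and meets a hard stop some 30 degrees farther on. The way round is clear of obstacles at the bar's height
- spare_nut_center (a point): plain loose hex nut, 30 mm across flats, 13 mm high, lying on the jig's board (bystander). The point is its centre
- washer_center (a point): brass washer, 34 mm across, 5 mm thick, lying on the jig's board (bystander). The point is its centre
- tape_center (a point): roll of tape, 100 mm across, 25 mm high, lying flat on the bench (bystander). The point is its centre
- screwdriver_mid (a point): screwdriver, 170 mm long, lying on the bench (bystander). The point is about half-way along it
- tub_in (a point): white plastic tub, 100 x 140 x 60 mm, on the bench (bystander). The point is the centre of its floor
- cup_rim (a point): clear plastic cup, 72 mm across, 100 mm tall, on the bench (bystander). The point is the centre of its mouth
- cork_center (a point): cork plug, 26 mm across, 30 mm tall, upright on the bench (bystander). The point is its centre

How it is judged:
By the outcome, as a careful person would: the job done as asked, in the order asked, and still so for the second after the job is handed in, with the robot touching nothing.
It also fails if it takes over 56 s, if anything falls off the work surface, if the arm or the gripper's body presses on something with over 40 N, if the wrist force passes 120 N, or if a joint passes its speed limit or range.

## Working session

There is one attempt and no reset: what is moved stays moved. The work goes in short steps, Python scripts to look and compute and a tool call to move; the robot and the scene stay as the last step left them, time stands still between calls to the robot, and variables do not carry over. Pictures are saved under pics/ and viewed, at most 10 in all, crops included, and the job is handed in when it is done.

Besides the shell and the picture viewer there is one more tool, called after "Call:" in YAML: its name, and indented under it one key for each argument. apply_moves: Moves the arm, as the interface text tells. Its arguments: {"type":"object","properties":{"motion":{"type":"array","items":{"type":"number"}},"jaw":{"type":"number"},"grip_force":{"type":"number"}},"required":["motion"]}

```bash
mkdir -p pics; ls
python3 - <<'E'
from plant import robot
import cv2,numpy as np,pickle
s=robot.read_state();print({k:np.round(v,3) for k,v in s.items()})
d={}
for n in("scene","side","wrist"):
    c=robot.capture(n);d[n]=c;cv2.imwrite(f"pics/{n}0.png",c["img"][:,:,::-1])
    print(n,{k:np.round(v,4).tolist() for k,v in c.items() if k!="img"})
pickle.dump(d,open("c0.pkl","wb"))
E
```

```text
pics
{'time_s': np.float64(0.0), 'q': array([ 1.16 ,  0.126, -0.041,  1.405,  0.   ,  1.571]), 'qvel': array([-0.001,  0.   ,  0.   , -0.   , -0.001, -0.001]), 'tau': array([ 3.0000e-03, -4.3592e+01,  3.5292e+01,  1.7000e-02,  0.0000e+00,
       -0.0000e+00]), 'tool_pos': array([0.209, 0.481, 0.231]), 'tcp_rot': array([ 0.204,  0.979, -0.001, -0.   ]), 'wrist_force': array([-0.298,  0.87 ,  0.361]), 'wrist_torque': array([ 0.016, -0.018,  0.022]), 'grip_force': np.float64(0.0), 'opening': np.float64(0.085)}
scene {'camera_matrix': [[368.7191, 0.0, 320.613], [0.0, 368.7191, 197.9316], [0.0, 0.0, 1.0]], 'R': [[0.7359, 0.6771, -0.0051], [0.4334, -0.4769, -0.7647], [-0.5202, 0.5605, -0.6444]], 't': [-0.35, -0.1257, 1.5453]}
side {'camera_matrix': [[513.0365, 0.0, 311.715], [0.0, 513.0365, 203.4308], [0.0, 0.0, 1.0]], 'R': [[-0.9698, -0.2439, 0.0067], [-0.1263, 0.4781, -0.8692], [0.2088, -0.8437, -0.4945]], 't': [0.51, 0.1687, 1.2008]}
wrist {'camera_matrix': [[351.9958, 0.0, 321.5086], [0.0, 351.9958, 198.5237], [0.0, 0.0, 1.0]], 'tool_from_camera': [[0.0013, -0.9652, -0.2616, 0.0665], [1.0, 0.0014, -0.0001, -0.001], [0.0005, -0.2616, 0.9652, -0.1435], [0.0, 0.0, 0.0, 1.0]]}
```

View pics/scene0.png

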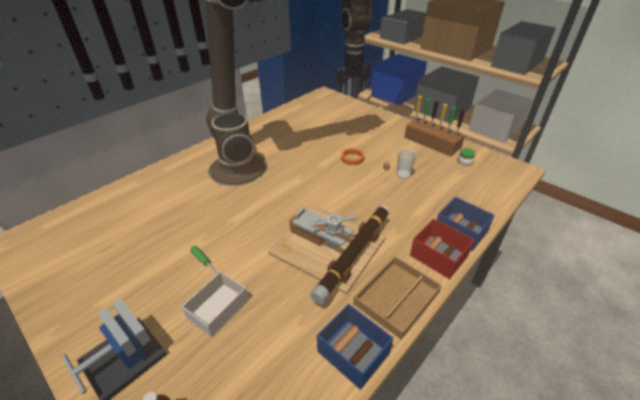

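View pics/side0.png

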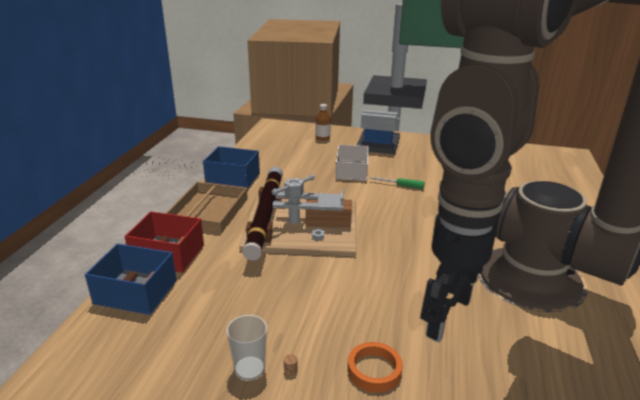

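The jig sits around scene (335,240) and side (305,210), with the tub, cup and other loose things well away from it. I'll enlarge that area.

Run:
```python
import cv2,pickle
d=pickle.load(open("c0.pkl","rb"))
for n,(x,y,w,h,k) in {"scene":(265,195,130,100,6),"side":(240,160,130,100,6)}.items():
    im=d[n]["img"][y:y+h,x:x+w,::-1]
    cv2.imwrite(f"pics/{n}0c.png",cv2.resize(im,None,fx=k,fy=k,interpolation=cv2.INTER_CUBIC))
```

```text
(no output)
```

View pics/scene0c.png

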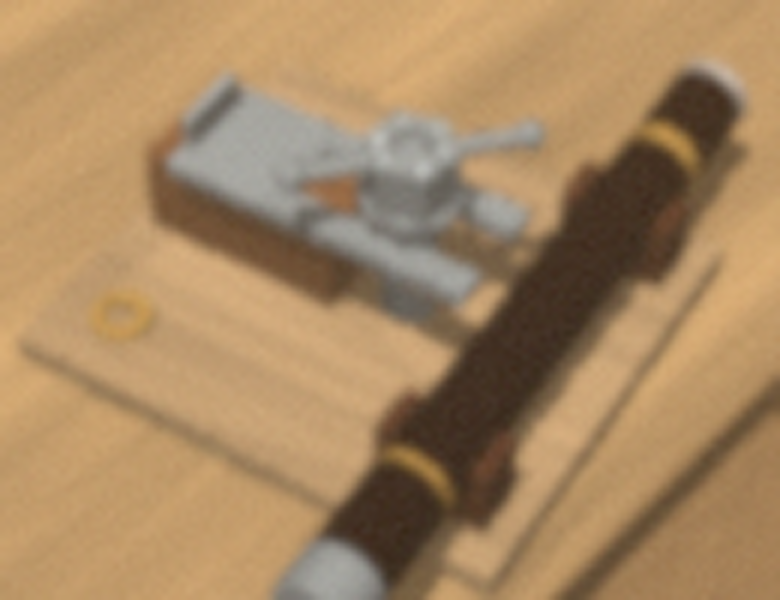

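View pics/side0c.png

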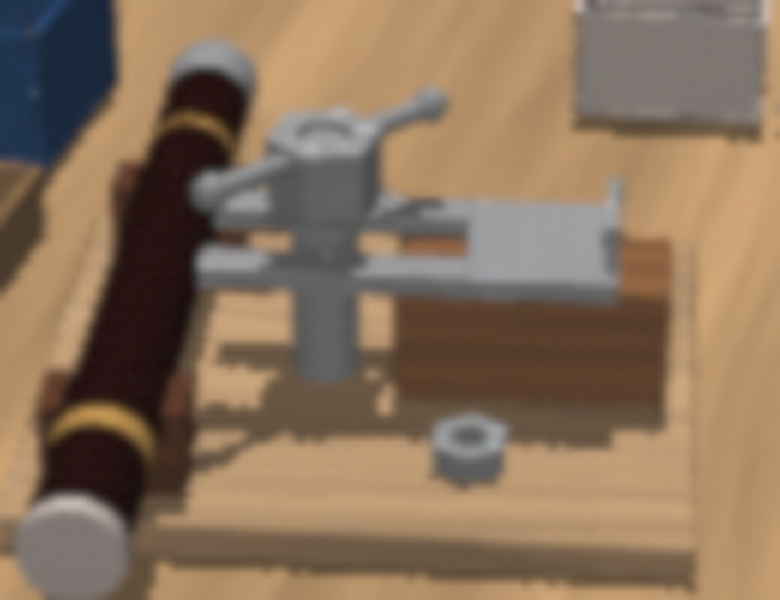

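The scene crop shows the nut top at (412,140), a ball at (530,133), the tab top edge from (228,80) to (185,135), and prong tips at (500,215) and (460,290). The side crop shows the nut top at (325,132), balls at (432,102) and (208,190), and the tab top near (617,180).

```bash
cat > h.py <<'E'
import numpy as np,pickle
d=pickle.load(open("c0.pkl","rb"))
O={"scene":(265,195),"side":(240,160)}
def ray(c,p):
    K,R,t=c["camera_matrix"],c["R"],c["t"]
    return -R.T@t, R.T@np.linalg.solve(K,[*p,1.])
def plane(c,p,z):
    o,v=ray(c,p);return o+v*(z-o[2])/v[2]
def crop(n,p,k=6): return np.array(O[n])+(np.array(p)+.5)/k-.5
def tri(*cp):
    A=0;b=0
    for c,p in cp:
        o,v=ray(c,p);v=v/np.linalg.norm(v);P=np.eye(3)-np.outer(v,v);A=A+P;b=b+P@o
    return np.linalg.solve(A,b)
E
python3 - <<'E'
from h import *
S,D=d["scene"],d["side"]
for n in d:
    if n!="wrist":print(n,"cam",ray(d[n],(0,0))[0].round(3))
def f(n,p,z):return plane(d[n],crop(n,p),z).round(4)
print("nut",f("scene",(412,140),.1345),f("side",(325,132),.1345),tri((S,crop("scene",(412,140))),(D,crop("side",(325,132)))).round(4))
print("ballA scene",f("scene",(530,133),.1275),"scene other",f("scene",(295,182),.1275))
print("side balls",f("side",(432,102),.1275),f("side",(208,190),.1275))
print("tab scene top",f("scene",(228,78),.107),f("scene",(187,135),.107))
print("tab side top",f("side",(617,180),.107),"foot near",f("side",(617,290),.086))
print("strap near edge side",f("side",(200,270),.086),f("side",(615,290),.086))
print("strap scene left edge",f("scene",(168,165),.086),f("scene",(455,290),.086))
print("joint ends scene",f("scene",(712,85),.0525),f("scene",(335,580),.0525)," side",f("side",(215,75),.0525),f("side",(72,550),.0525))
print("stud base side",f("side",(327,375),.018))
E
```

```text
scene cam [ 1.116 -0.689  0.898]
side cam [0.265 1.057 0.737]
nut [ 0.5912 -0.0683  0.1345] [ 0.5918 -0.0692  0.1345] [ 0.5915 -0.0686  0.1348]
ballA scene [ 0.6274 -0.0183  0.1275] scene other [ 0.5634 -0.1247  0.1275]
side balls [ 0.5579 -0.1222  0.1275] [ 0.6283 -0.0189  0.1275]
tab scene top [ 0.4671 -0.0759  0.107 ] [ 0.4829 -0.1223  0.107 ]
tab side top [ 0.4715 -0.1093  0.107 ] foot near [ 0.4594 -0.0514  0.086 ]
strap near edge side [ 0.6344 -0.0227  0.086 ] [ 0.4602 -0.0512  0.086 ]
strap scene left edge [ 0.4752 -0.1302  0.086 ] [ 0.6453 -0.0965  0.086 ]
joint ends scene [0.6317 0.1485 0.0525] [ 0.7013 -0.2457  0.0525]  side [ 0.7068 -0.2686  0.0525] [0.6342 0.1417 0.0525]
stud base side [ 0.5896 -0.0604  0.018 ]
```

The nut axis is at about (0.591, -0.068), and the strap's x direction points about 10° left of world x. The bar lies at about 56°. The nut's height triangulates to 0.1348 against an expected 0.1345. Next I travel over to a point behind the tab.

Call:
apply_moves:
  motion: [-0.031, -0.031, 0, 0, 0, 0, -0.031, -0.031, 0, 0, 0, 0, -0.031, -0.031, 0, 0, 0, 0, -0.031, -0.031, 0, 0, 0, 0, -0.031, -0.031, 0, 0, 0, 0, -0.031, -0.031, 0, 0, 0, 0, -0.031, -0.031, 0, 0, 0, 0, -0.031, -0.031, 0, 0, 0, 0, -0.031, -0.031, 0, 0, 0, 0, -0.031, -0.031, 0, 0, 0, 0, -0.031, -0.031, 0, 0, 0, 0, -0.031, -0.031, 0, 0, 0, 0]
  jaw: 1

```text
time_s: 1.35
tool_pos: [0.4023, -0.0102, 0.2313]
tcp_rot: [0.204, 0.979, 0.0, 0.0]
wrist_force: [0.9, -0.1, -0.4]
opening: 0.0
grip_force: 0.0
```

Call:
apply_moves:
  motion: [0, 0, 0, 0, 0, 0.1, 0, 0, 0, 0, 0, 0.1, 0, 0, 0, 0, 0, 0.1, 0, 0, 0, 0, 0, 0.1, 0, 0, 0, 0, 0, 0.1, 0, 0, 0, 0, 0, 0.1, 0, 0, 0, 0, 0, 0.1, 0, 0, 0, 0, 0, 0.1, 0, 0, 0, 0, 0, 0.1, 0, 0, 0, 0, 0, 0.086, 0, 0, 0, 0, 0, 0]

```text
time_s: 2.45
tool_pos: [0.402, -0.0083, 0.2311]
tcp_rot: [0.643, 0.766, -0.0, -0.0]
wrist_force: [0.1, 0.1, -0.8]
opening: -0.0001
grip_force: 0.0
```

```bash
cat >> h.py <<'E'
from scipy.spatial.transform import Rotation as Ro
AX=np.array([.591,-.068]);PH=np.radians(10)
X=np.array([np.cos(PH),np.sin(PH)]);Y=np.array([-X[1],X[0]])
def to(robot,xp,yp,z,ydeg):
    s=robot.read_state();R=Ro.from_quat(s["tcp_rot"]);M=R.as_matrix()
    T=np.r_[AX+xp*X+yp*Y,z];e=M.T@(T-s["tool_pos"])
    yd=np.degrees(np.arctan2(M[1,1],M[0,1]))
    j=s["tool_pos"][:2]-AX
    print("t",round(s["time_s"],2),"jig",(j@X).round(4),(j@Y).round(4),s["tool_pos"][2].round(4),"ydeg",yd.round(1),"tilt",M[:,2].round(3),"F",s["wrist_force"].round(1),"Tq",s["wrist_torque"].round(2),"q6",s["q"][5].round(2))
    print("shift tool",e.round(4),"turn z rad",np.radians(yd-ydeg).round(3),"open",s["opening"].round(4))
E
python3 -c "
from h import *
from plant import robot
to(robot,-.160,0,.095,10)"
```

```text
t 2.45 jig -0.1758 0.0916 0.2311 ydeg 10.0 tilt [-0.001  0.    -1.   ] F [ 0.1  0.1 -0.8] Tq [-0.03  0.02  0.  ] q6 1.38Traceback (most recent call last):
  File "<string>", line 4, in <module>
    to(robot,-.160,0,.095,10)
    ~~^^^^^^^^^^^^^^^^^^^^^^^
  File "h.py", line 24, in to
    print("shift tool",e.round(4),"turn z rad",np.radians(yd-ydeg).round(3),"open",s["opening"].round(4))
                                                                                   ^^^^^^^^^^^^^^^^^^
AttributeError: 'float' object has no attribute 'round'
```

Call:
apply_moves:
  motion: [-0.0305, 0, 0, 0, 0, 0, -0.0305, 0, 0, 0, 0, 0, -0.0305, 0, 0, 0, 0, 0, 0, 0, 0.03, 0, 0, 0, 0, 0, 0.03, 0, 0, 0, 0, 0, 0, 0, 0, 0, 0, 0, 0, 0, 0, 0]

```text
time_s: 3.15
tool_pos: [0.4176, -0.0983, 0.1716]
tcp_rot: [0.643, 0.766, -0.0, -0.0]
wrist_force: [-0.1, 0.2, 0.9]
opening: -0.0
grip_force: 0.0
```

```bash
sed -i 's/s\["opening"\].round(4)/s["opening"]/' h.py
cat >> h.py <<'E'
import cv2
def wsnap(robot,name):
    s=robot.read_state();c=robot.capture("wrist")
    T=np.eye(4);T[:3,:3]=Ro.from_quat(s["tcp_rot"]).as_matrix();T[:3,3]=s["tool_pos"]
    W=np.linalg.inv(T@c["tool_from_camera"]);o=dict(img=c["img"],camera_matrix=c["camera_matrix"],R=W[:3,:3],t=W[:3,3])
    cv2.imwrite(f"pics/{name}.png",c["img"][:,:,::-1]);pickle.dump(o,open(f"{name}.pkl","wb"));return o
E
python3 -c "
from h import *
from plant import robot
to(robot,-.160,0,.095,10);wsnap(robot,'w1')"
```

```text
t 3.15 jig -0.176 0.0002 0.1716 ydeg 10.0 tilt [-0.001  0.    -1.   ] F [-0.1  0.2  0.9] Tq [-0.    0.06 -0.  ] q6 1.16
shift tool [-0.0003  0.0161  0.0765] turn z rad 0.001 open -4.254734663023461e-05
```

View pics/w1.png

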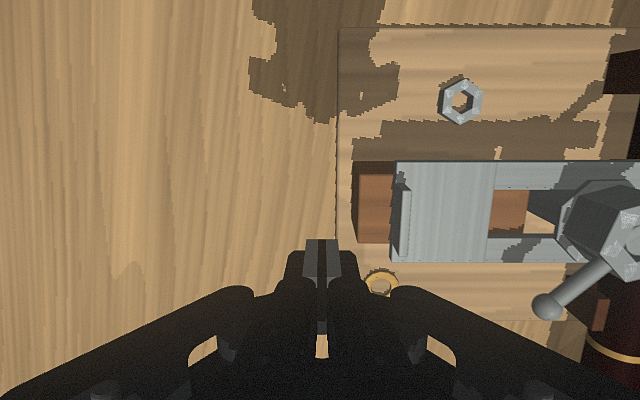

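The wrist view shows the strap's rear corners at about (397,161) and (390,262) and the tab at (397–410, 185–258). The nut is on the right and a ball is at (546,307). The pushing area is clear.

Run:
```python
from h import *
c=pickle.load(open("w1.pkl","rb"))
def g(p,z):
    w=plane(c,p,z);j=w[:2]-AX;return (j@X).round(4),(j@Y).round(4)
for n,p,z in [("rear far",(397,161),.086),("rear near",(390,262),.086),("tab top",(408,184),.107),("tab top near",(410,258),.107),("edge far",(600,161),.086),("edge near",(540,263),.086),("ball",(546,307),.1275),("riser rear far",(360,174),.076),("board rear",(337,200),.018),("finger tip",(322,240),.1716)]:print(n,g(p,z))
```

```text
rear far (np.float64(-0.1276), np.float64(0.0292))
rear near (np.float64(-0.1284), np.float64(-0.0429))
tab top (np.float64(-0.1246), np.float64(0.0185))
tab top near (np.float64(-0.1201), np.float64(-0.0301))
edge far (np.float64(0.0053), np.float64(0.0295))
edge near (np.float64(-0.022), np.float64(-0.0434))
ball (np.float64(-0.0417), np.float64(-0.0525))
riser rear far (np.float64(-0.1505), np.float64(0.0185))
board rear (np.float64(-0.1635), np.float64(-0.0161))
finger tip (np.float64(-0.1767), np.float64(0.0081))
```

Call:
apply_moves:
  motion: [-0.003, 0, 0.026, 0, 0, 0, 0, 0, 0.025, 0, 0, 0, 0, 0, 0.025, 0, 0, 0, 0, 0, 0, 0, 0, 0, 0, 0.015, 0, 0, 0, 0, 0, 0.01, 0, 0, 0, 0, 0, 0.008, 0, 0, 0, 0, 0, 0.008, 0, 0, 0, 0, 0, 0.008, 0, 0, 0, 0]

```text
time_s: 4.1
tool_pos: [0.4678, -0.0929, 0.0961]
tcp_rot: [0.643, 0.766, -0.0, 0.0]
wrist_force: [-3.5, -1.7, 4.7]
opening: -0.0002
grip_force: 2.1
```

Call:
apply_moves:
  motion: [0, 0.006, 0, 0, 0, 0, 0, 0.006, 0, 0, 0, 0, 0, 0.005, 0, 0, 0, 0, 0, 0, 0, 0, 0, 0]

```text
time_s: 4.5
tool_pos: [0.4841, -0.0897, 0.0949]
tcp_rot: [0.643, 0.766, 0.0, -0.0]
wrist_force: [0.6, -0.2, -0.4]
opening: 0.0002
grip_force: 0.0
```

```bash
python3 -c "
from h import *
from plant import robot
to(robot,-.0995,0,.095,10)
c=robot.capture('side');pickle.dump(c,open('s2.pkl','wb'));cv2.imwrite('pics/s2.png',cv2.resize(c['img'][160:260,240:370,::-1],None,fx=6,fy=6,interpolation=cv2.INTER_CUBIC))"
```

```text
t 4.5 jig -0.1091 -0.0028 0.0949 ydeg 10.0 tilt [-0.     0.001 -1.   ] F [ 0.6 -0.2 -0.4] Tq [ 0.04 -0.03 -0.01] q6 1.21
shift tool [ 0.0028  0.0096 -0.0001] turn z rad -0.0 open 0.00021887170433428118
```

View pics/s2.png

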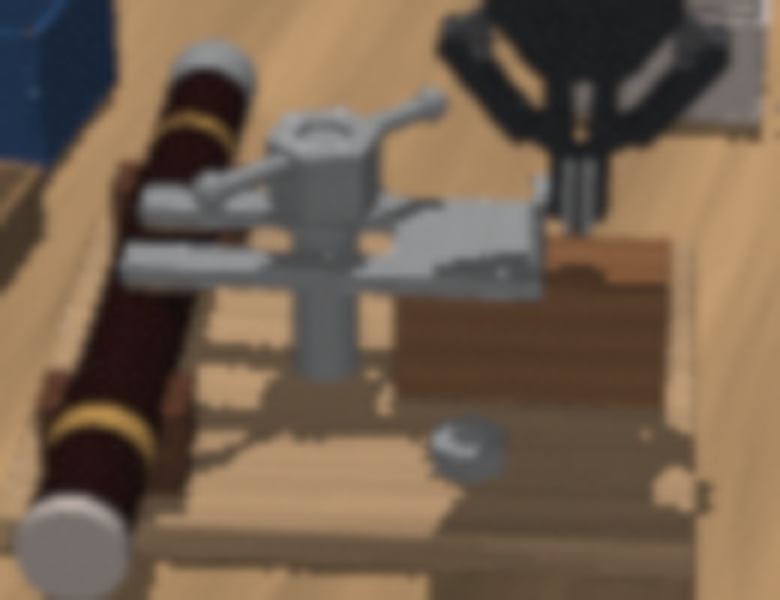

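The strap slid about 30 mm: its rear edge went from crop x 617 to 545 and the prongs now lie over the joint. The nut hasn't moved. I push on gently to the stop.

Call:
apply_moves:
  motion: [0, 0.004, 0, 0, 0, 0, 0, 0.003, 0, 0, 0, 0, 0, 0, 0, 0, 0, 0]

```text
time_s: 4.85
tool_pos: [0.4905, -0.0886, 0.095]
tcp_rot: [0.643, 0.766, 0.0, -0.0]
wrist_force: [-1.0, 0.2, -0.1]
opening: 0.0001
grip_force: 0.3
```

Call:
apply_moves:
  motion: [0, 0.002, 0, 0, 0, 0, 0, 0.001, 0, 0, 0, 0, 0, 0, 0, 0, 0, 0]

```text
time_s: 5.15
tool_pos: [0.4933, -0.0881, 0.0952]
tcp_rot: [0.643, 0.766, -0.0, -0.0]
wrist_force: [-0.9, 0.1, -1.5]
opening: 0.0001
grip_force: 0.7
```

Call:
apply_moves:
  motion: [0, 0.002, 0, 0, 0, 0, 0, 0.001, 0, 0, 0, 0, 0, 0, 0, 0, 0, 0]

```text
time_s: 5.45
tool_pos: [0.4957, -0.0877, 0.0951]
tcp_rot: [0.643, 0.766, -0.001, -0.0]
wrist_force: [-4.5, -0.1, -0.3]
opening: -0.0002
grip_force: 2.4
```

Call:
apply_moves:
  motion: [0, 0.002, 0, 0, 0, 0, 0, 0, 0, 0, 0, 0]

```text
time_s: 5.65
tool_pos: [0.4959, -0.0877, 0.095]
tcp_rot: [0.643, 0.766, -0.002, -0.001]
wrist_force: [-11.1, -1.7, 4.3]
opening: -0.0003
grip_force: 5.7
```

Call:
apply_moves:
  motion: [0, 0.002, 0, 0, 0, 0, 0, 0, 0, 0, 0, 0]

```text
time_s: 5.85
tool_pos: [0.4961, -0.0876, 0.0949]
tcp_rot: [0.643, 0.766, -0.003, -0.002]
wrist_force: [-18.1, -2.9, 7.8]
opening: 0.0
grip_force: 9.0
```

The stop is firm: 18 N with no more motion, and the finger face is at -0.085 m as expected. I back off, rise, turn and open above the nut.

Call:
apply_moves:
  motion: [0, -0.012, 0, 0, 0, 0, 0, -0.012, 0, 0, 0, 0, 0, 0, -0.045, 0, 0, 0, 0, 0, -0.045, 0, 0, 0, 0, 0.04, -0.02, 0, 0, 0, 0.003, 0.04, 0, 0, 0, 0, 0, 0.039, 0, 0, 0, 0, 0, 0, 0, 0, 0, -0.087, 0, 0, 0, 0, 0, -0.087, 0, 0, 0, 0, 0, -0.087, 0, 0, 0, 0, 0, -0.087, 0, 0, 0, 0, 0, 0]
  jaw: -1

```text
time_s: 7.05
tool_pos: [0.5939, -0.0677, 0.2057]
tcp_rot: [0.501, 0.866, 0.001, 0.001]
wrist_force: [-0.4, 0.3, 0.8]
opening: 0.0852
grip_force: 0.0
```

```bash
python3 -c "
from h import *
from plant import robot
to(robot,0,0,.112,30);wsnap(robot,'w2')"
```

```text
t 7.05 jig 0.0029 -0.0002 0.2057 ydeg 29.9 tilt [ 0.002  0.    -1.   ] F [-0.4  0.3  0.8] Tq [ 0.06 -0.01 -0.03] q6 0.93
shift tool [ 0.0012 -0.0028  0.0937] turn z rad -0.001 open 0.0852291877607192
```

View pics/w2.png

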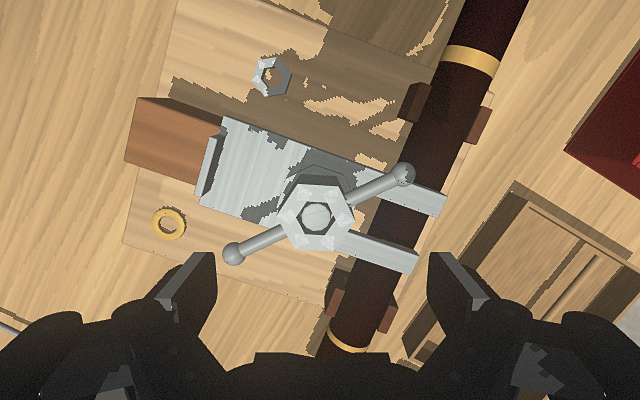

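The wrist view shows the strap home, balls at (404,174) and (234,253), the stud top at (317,216), and the fingers straddling the area.

Run:
```python
from h import *
c=pickle.load(open("w2.pkl","rb"))
a=plane(c,(404,174),.1275);b=plane(c,(234,253),.1275)
v=(a-b)[:2];print(a.round(4),b.round(4),"len",np.hypot(*v).round(4),"ang",np.degrees(np.arctan2(v[1],v[0])).round(1),"mid",((a+b)/2).round(4))
print("stud",plane(c,(317,216),.1335).round(4),"nut top",plane(c,(317,213),.1345).round(4))
```

```text
[ 0.6279 -0.0227  0.1275] [ 0.5579 -0.1264  0.1275] len 0.1251 ang 55.9 mid [ 0.5929 -0.0745  0.1275]
stud [ 0.5928 -0.0734  0.1335] nut top [ 0.5916 -0.0714  0.1345]
```

The wrist-based estimate is biased about 3–4 mm against the two fixed cameras. I take the axis as (0.5915, -0.070). The two fingers will straddle the bar and turn it as a couple.

Call:
apply_moves:
  motion: [-0.001, -0.003, 0, 0, 0, 0, 0, 0, 0, 0, 0, 0.07, 0, 0, 0, 0, 0, 0.07, 0, 0, 0.03, 0, 0, 0, 0, 0, 0.03, 0, 0, 0, 0, 0, 0.025, 0, 0, 0, 0, 0, 0.012, 0, 0, 0, 0, 0, 0.012, 0, 0, 0, 0, 0, 0, 0, 0, 0]
  jaw: -0.65

```text
time_s: 8.0
tool_pos: [0.5907, -0.07, 0.0953]
tcp_rot: [0.56, 0.828, -0.0, -0.001]
wrist_force: [0.2, 0.9, 0.1]
opening: 0.0702
grip_force: 0.0
```

```bash
cat >> h.py <<'E'
def look(robot,name,n="side",box=(240,160,130,100),k=6):
    c=robot.capture(n);x,y,w,h=box
    cv2.imwrite(f"pics/{name}.png",cv2.resize(c["img"][y:y+h,x:x+w,::-1],None,fx=k,fy=k,interpolation=cv2.INTER_CUBIC));pickle.dump(c,open(f"{name}.pkl","wb"))
E
python3 -c "
from h import *
from plant import robot
to(robot,0,0,.097,22);wsnap(robot,'w3');look(robot,'s3')
a=cv2.imread('pics/w3.png')[80:380,120:520];b=cv2.resize(cv2.imread('pics/s3.png'),(390,300))
cv2.imwrite('pics/m3.png',np.hstack([a,b]))"
```

```text
t 8.0 jig -0.0007 -0.0019 0.0953 ydeg 21.9 tilt [-0.002  0.    -1.   ] F [0.2 0.9 0.1] Tq [0.02 0.08 0.01] q6 1.07
shift tool [ 0.0017  0.0011 -0.0017] turn z rad -0.002 open 0.07022204711584273
```

View pics/m3.png

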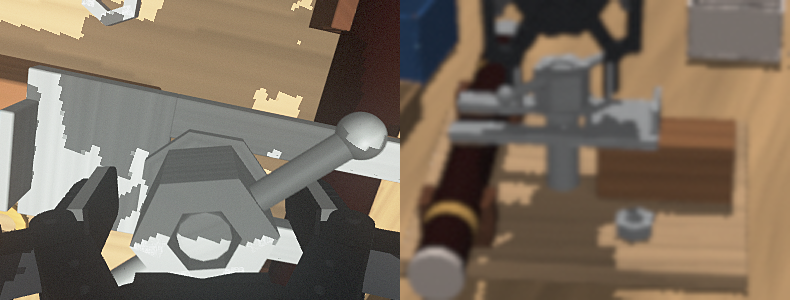

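The fingers straddle the hex with the bar just ahead of them, and the nut sits high. Now I turn anticlockwise.

Call:
apply_moves:
  motion: [0, 0, 0, 0, 0, -0.06, 0, 0, 0, 0, 0, -0.06, 0, 0, 0, 0, 0, -0.06, 0, 0, 0, 0, 0, -0.06, 0, 0, 0, 0, 0, -0.06, 0, 0, 0, 0, 0, -0.06, 0, 0, 0, 0, 0, 0]

```text
time_s: 8.8
tool_pos: [0.5922, -0.0702, 0.0979]
tcp_rot: [0.403, 0.915, 0.0, 0.001]
wrist_force: [-0.6, 0.2, 0.5]
opening: 0.0707
grip_force: 0.1
```

```bash
cat >> h.py <<'E'
def ballz(robot,tag):
    "ball in wrist image by template from w4 reference, bar pushed"
    o=wsnap(robot,tag);g=cv2.cvtColor(o["img"],cv2.COLOR_RGB2GRAY)
    c=cv2.HoughCircles(cv2.GaussianBlur(g,(5,5),1),cv2.HOUGH_GRADIENT,1,40,param1=80,param2=16,minRadius=14,maxRadius=34)
    for x,y,r in ([] if c is None else c[0]): print("circ",x,y,r)
E
python3 -c "
from h import *
from plant import robot
to(robot,0,0,.097,22);ballz(robot,'w4');look(robot,'s4')"
```

```text
t 8.8 jig 0.0008 -0.0023 0.0979 ydeg 42.5 tilt [ 0.003 -0.    -1.   ] F [-0.6  0.2  0.5] Tq [-0.06 -0.04  0.02] q6 0.71
shift tool [0.0024 0.0006 0.0008] turn z rad 0.358 open 0.07069989082293597
circ 311.5 309.5 28.8
circ 481.5 227.5 22.8
circ 296.5 43.5 23.0
circ 84.5 232.5 26.4
circ 215.5 289.5 33.4
circ 388.5 227.5 32.3
circ 266.5 299.5 24.5
```

Call:
apply_moves:
  motion: [0, 0, 0, 0, 0, -0.06, 0, 0, 0, 0, 0, -0.06, 0, 0, 0, 0, 0, -0.06, 0, 0, 0, 0, 0, 0]

```text
time_s: 9.3
tool_pos: [0.5915, -0.07, 0.0969]
tcp_rot: [0.319, 0.948, 0.0, 0.0]
wrist_force: [0.1, 0.3, -0.4]
opening: 0.0703
grip_force: 0.1
```

```bash
cat > chk.py <<'E'
import sys
from h import *
from plant import robot
def circ(o):
    g=cv2.cvtColor(o["img"],cv2.COLOR_RGB2GRAY)
    c=cv2.HoughCircles(cv2.GaussianBlur(g,(5,5),1),cv2.HOUGH_GRADIENT,1,20,param1=80,param2=14,minRadius=17,maxRadius=30)
    c=c[0];i=np.argmin(np.hypot(c[:,0]-480,c[:,1]-225));return c[i]
tag=sys.argv[1]
s=robot.read_state();o=wsnap(robot,"w"+tag);c=circ(o);look(robot,"s"+tag)
M=Ro.from_quat(s["tcp_rot"]).as_matrix();yd=np.degrees(np.arctan2(M[1,1],M[0,1]))
print("t",round(s["time_s"],2),"ydeg",yd.round(1),"pos",s["tool_pos"].round(4),"Fxyz",s["wrist_force"].round(1),"Tz",s["wrist_torque"].round(2),"q6",s["q"][5].round(2))
print("ball",c)
for z in(.1275,.1195,.115):
    w=plane(o,c[:2],z);v=w[:2]-np.array([.5925,-.0735]);print(" z",z,"r",np.hypot(*v).round(4),"ang",np.degrees(np.arctan2(v[1],v[0])).round(1))
E
python3 chk.py 5
```

```text
t 9.3 ydeg 52.8 pos [ 0.5915 -0.07    0.0969] Fxyz [ 0.1  0.3 -0.4] Tz [ 0.02 -0.05 -0.03] q6 0.53
ball [477.5 232.5  27.1]
 z 0.1275 r 0.0605 ang 78.9
 z 0.1195 r 0.0627 ang 74.9
 z 0.115 r 0.0641 ang 72.8
```

Call:
apply_moves:
  motion: [0, 0, 0, 0, 0, -0.06, 0, 0, 0, 0, 0, -0.06, 0, 0, 0, 0, 0, -0.06, 0, 0, 0, 0, 0, 0]

```text
time_s: 9.8
tool_pos: [0.5913, -0.07, 0.0964]
tcp_rot: [0.233, 0.973, 0.0, 0.0]
wrist_force: [-0.4, 0.0, 0.5]
opening: 0.0706
grip_force: 0.1
```

```bash
python3 chk.py 6
```

```text
t 9.8 ydeg 63.1 pos [ 0.5913 -0.07    0.0964] Fxyz [-0.4  0.   0.5] Tz [ 0.01 -0.04 -0.01] q6 0.35
ball [481.5 231.5  22.4]
 z 0.1275 r 0.0622 ang 89.0
 z 0.1195 r 0.0645 ang 85.1
 z 0.115 r 0.0659 ang 83.0
```

Call:
apply_moves:
  motion: [0, 0, 0, 0, 0, -0.06, 0, 0, 0, 0, 0, -0.06, 0, 0, 0, 0, 0, -0.06, 0, 0, 0, 0, 0, 0]

```text
time_s: 10.3
tool_pos: [0.5912, -0.07, 0.0963]
tcp_rot: [0.145, 0.989, 0.0, -0.0]
wrist_force: [0.4, -1.2, -0.7]
opening: 0.0705
grip_force: 0.0
```

```bash
python3 chk.py 7
```

```text
t 10.3 ydeg 73.4 pos [ 0.5912 -0.07    0.0963] Fxyz [ 0.4 -1.2 -0.7] Tz [-0.01 -0.01 -0.  ] q6 0.17
ball [477.5 235.5  27.2]
 z 0.1275 r 0.0608 ang 98.2
 z 0.1195 r 0.063 ang 94.2
 z 0.115 r 0.0645 ang 92.1
```

Call:
apply_moves:
  motion: [0, 0, 0, 0, 0, -0.06, 0, 0, 0, 0, 0, -0.06, 0, 0, 0, 0, 0, -0.06, 0, 0, 0, 0, 0, 0]

```text
time_s: 10.8
tool_pos: [0.5911, -0.0699, 0.0962]
tcp_rot: [0.055, 0.998, 0.0, -0.0]
wrist_force: [1.1, 0.8, -0.8]
opening: 0.0707
grip_force: 0.1
```

```bash
python3 chk.py 8
```

```text
t 10.8 ydeg 83.7 pos [ 0.5911 -0.0699  0.0962] Fxyz [ 1.1  0.8 -0.8] Tz [-0.05 -0.01 -0.  ] q6 -0.01
ball [477.5 233.5  26.8]
 z 0.1275 r 0.0613 ang 108.8
 z 0.1195 r 0.0636 ang 104.8
 z 0.115 r 0.065 ang 102.8
```

Call:
apply_moves:
  motion: [0, 0, 0, 0, 0, -0.06, 0, 0, 0, 0, 0, -0.06, 0, 0, 0, 0, 0, -0.06, 0, 0, 0, 0, 0, 0]

```text
time_s: 11.3
tool_pos: [0.5911, -0.07, 0.0963]
tcp_rot: [-0.035, 0.999, 0.0, -0.0]
wrist_force: [-0.6, -0.4, -0.4]
opening: 0.0708
grip_force: 0.1
```

```bash
python3 chk.py 9
```

```text
t 11.3 ydeg 94.0 pos [ 0.5911 -0.07    0.0963] Fxyz [-0.6 -0.4 -0.4] Tz [-0.06  0.03 -0.01] q6 -0.19
ball [477.5 232.5  25.8]
 z 0.1275 r 0.0615 ang 118.8
 z 0.1195 r 0.0638 ang 114.9
 z 0.115 r 0.0652 ang 112.9
```

Call:
apply_moves:
  motion: [0, 0, 0, 0, 0, -0.06, 0, 0, 0, 0, 0, -0.06, 0, 0, 0, 0, 0, -0.06, 0, 0, 0, 0, 0, 0]

```text
time_s: 11.8
tool_pos: [0.5912, -0.07, 0.0963]
tcp_rot: [-0.125, 0.992, -0.0, -0.0]
wrist_force: [-0.3, -0.3, 0.7]
opening: 0.0704
grip_force: 0.1
```

```bash
python3 chk.py 10
```

```text
t 11.8 ydeg 104.3 pos [ 0.5912 -0.07    0.0963] Fxyz [-0.3 -0.3  0.7] Tz [-0.05 -0.01  0.02] q6 -0.37
ball [477.5 233.5  26.8]
 z 0.1275 r 0.0614 ang 128.2
 z 0.1195 r 0.0638 ang 124.3
 z 0.115 r 0.0653 ang 122.2
```

Call:
apply_moves:
  motion: [0, 0, 0, 0, 0, -0.06, 0, 0, 0, 0, 0, -0.06, 0, 0, 0, 0, 0, -0.06, 0, 0, 0, 0, 0, 0]

```text
time_s: 12.3
tool_pos: [0.5911, -0.07, 0.0962]
tcp_rot: [-0.213, 0.977, 0.0, -0.0]
wrist_force: [0.1, -0.1, -0.5]
opening: 0.0704
grip_force: 0.1
```

```bash
python3 chk.py 11
```

```text
t 12.3 ydeg 114.6 pos [ 0.5911 -0.07    0.0962] Fxyz [ 0.1 -0.1 -0.5] Tz [-0.03  0.08 -0.01] q6 -0.55
ball [476.5 228.5  22.9]
 z 0.1275 r 0.0617 ang 139.7
 z 0.1195 r 0.0639 ang 135.9
 z 0.115 r 0.0654 ang 133.9
```

```bash
cat > tm.py <<'E'
import sys
from h import *
g=lambda t:cv2.cvtColor(pickle.load(open(f"w{t}.pkl","rb"))["img"],cv2.COLOR_RGB2GRAY)
ref=g("8")
rois={"ball":(450,205,60,60),"bar":(395,225,70,60),"nuttop":(255,210,130,110)}
for t in sys.argv[1:]:
    im=g(t);out=[]
    for n,(x,y,w,h) in rois.items():
        s=im[y-30:y+h+30,x-30:x+w+30];m=cv2.matchTemplate(s,ref[y:y+h,x:x+w],cv2.TM_CCOEFF_NORMED)
        _,v,_,p=cv2.minMaxLoc(m);out.append((n,p[0]-30,p[1]-30,round(v,2)))
    print(t,out)
E
python3 tm.py 5 6 7 9 10 11
```

```text
5 [('ball', -13, 5, 0.8), ('bar', 0, 0, 0.74), ('nuttop', 3, 2, 0.41)]
6 [('ball', -11, 6, 0.74), ('bar', 0, 0, 0.74), ('nuttop', 2, 2, 0.42)]
7 [('ball', -7, 10, 0.68), ('bar', 1, 0, 0.79), ('nuttop', 1, 1, 0.78)]
9 [('ball', -24, 18, 0.59), ('bar', 0, 0, 0.69), ('nuttop', 0, 0, 0.5)]
10 [('ball', -30, -30, 0.45), ('bar', 0, 0, 0.74), ('nuttop', -1, -2, 0.4)]
11 [('ball', 1, -10, 0.39), ('bar', -2, -3, 0.68), ('nuttop', -1, -3, 0.4)]
```

Call:
apply_moves:
  motion: [0, 0, 0, 0, 0, -0.06, 0, 0, 0, 0, 0, -0.06, 0, 0, 0, 0, 0, 0]

```text
time_s: 12.7
tool_pos: [0.5913, -0.0699, 0.0963]
tcp_rot: [-0.271, 0.962, 0.0, 0.0]
wrist_force: [-0.2, -0.2, 0.2]
opening: 0.0705
grip_force: 0.0
```

```bash
python3 chk.py 12; python3 tm.py 12
```

```text
t 12.7 ydeg 121.5 pos [ 0.5913 -0.0699  0.0963] Fxyz [-0.2 -0.2  0.2] Tz [ 0.    0.01 -0.04] q6 -0.67
ball [470.5 210.5  23.8]
 z 0.1275 r 0.062 ang 152.5
 z 0.1195 r 0.0639 ang 149.0
 z 0.115 r 0.0651 ang 147.1
12 [('ball', -7, -20, 0.57), ('bar', 0, 0, 0.46), ('nuttop', 2, -8, 0.37)]
```

Call:
apply_moves:
  motion: [0, 0, 0, 0, 0, -0.06, 0, 0, 0, 0, 0, -0.06, 0, 0, 0, 0, 0, 0]

```text
time_s: 13.1
tool_pos: [0.5913, -0.0699, 0.0963]
tcp_rot: [-0.329, 0.944, -0.0, 0.0]
wrist_force: [0.2, 0.3, -0.1]
opening: 0.0703
grip_force: 0.0
```

```bash
python3 chk.py 13; python3 tm.py 13
```

```text
t 13.1 ydeg 128.4 pos [ 0.5913 -0.0699  0.0963] Fxyz [ 0.2  0.3 -0.1] Tz [-0.01  0.01 -0.  ] q6 -0.79
ball [459.5 203.5  23.6]
 z 0.1275 r 0.0598 ang 162.9
 z 0.1195 r 0.0613 ang 159.5
 z 0.115 r 0.0622 ang 157.6
13 [('ball', -30, -22, 0.62), ('bar', -19, -29, 0.59), ('nuttop', -3, -13, 0.27)]
```

```bash
python3 -c "
import cv2,numpy as np
W=[cv2.imread(f'pics/w{i}.png')[100:370,180:580] for i in('10','13')]
S=[cv2.resize(cv2.imread(f'pics/s{i}.png'),(400,308)) for i in('10','13')]
cv2.imwrite('pics/m13.png',np.vstack([np.hstack(W),np.hstack(S)]))"
```

View pics/m13.png

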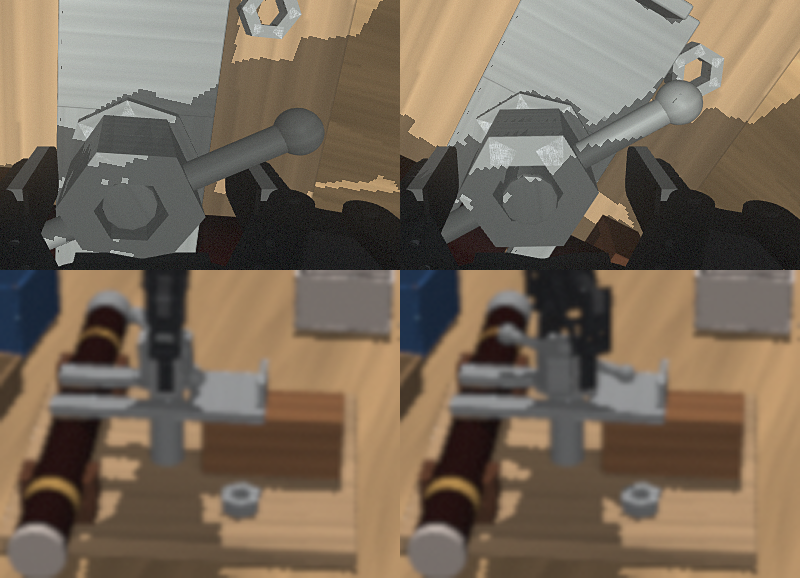

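In the right-hand frames the stud now stands proud inside the nut, and the bar looks lower. I'll check the height from the balls at side (275.1,180.5) and (313.1,193.1).

```bash
python3 -c "
from h import *
D=d['side']
for z in (.1275,.1195,.115):
    a=plane(D,(275.1,180.5),z);b=plane(D,(313.1,193.1),z);v=b-a
    print(z,((a+b)/2).round(4),np.hypot(*v[:2]).round(4),np.degrees(np.arctan2(v[1],v[0])).round(1))
"
```

```text
0.1275 [ 0.588  -0.0551  0.1275] 0.1197 159.8
0.1195 [ 0.5923 -0.0696  0.1195] 0.1213 159.8
0.115 [ 0.5946 -0.0779  0.115 ] 0.1222 159.8
```

The nut has dropped in: at bar height 0.1195 the balls' midpoint falls exactly on the stud axis, with the bar at 159.8°. Now I lift, step over the bar to its other side and lower again.

Call:
apply_moves:
  motion: [0, 0, -0.025, 0, 0, 0, 0, 0, -0.025, 0, 0, 0, 0, 0, 0, 0, 0, 0, 0, 0, 0, 0, 0, -0.12, 0, 0, 0, 0, 0, -0.12, 0, 0, 0, 0, 0, -0.12, 0, 0, 0, 0, 0, -0.12, 0, 0, 0, 0, 0, -0.12, 0, 0, 0, 0, 0, -0.12, 0, 0, 0, 0, 0, -0.12, 0, 0, 0, 0, 0, -0.12, 0, 0, 0, 0, 0, -0.12]

```text
time_s: 14.4
tool_pos: [0.591, -0.0699, 0.1455]
tcp_rot: [0.769, -0.639, -0.0, 0.0]
wrist_force: [-0.6, -1.2, -0.5]
opening: 0.0708
grip_force: 0.0
```

Call:
apply_moves:
  motion: [0, 0, 0, 0, 0, -0.05, 0, 0, 0, 0, 0, 0, 0, 0, 0.02, 0, 0, 0, 0, 0, 0.02, 0, 0, 0, 0, 0, 0.012, 0, 0, 0, 0, 0, 0, 0, 0, 0]

```text
time_s: 15.0
tool_pos: [0.5898, -0.0698, 0.0921]
tcp_rot: [0.783, -0.622, -0.002, 0.001]
wrist_force: [-1.0, 0.4, 0.2]
opening: 0.0708
grip_force: 0.0
```

```bash
python3 chk.py 14
```

```text
t 15.0 ydeg -166.9 pos [ 0.5898 -0.0698  0.0921] Fxyz [-1.   0.4  0.2] Tz [ 0.03  0.03 -0.03] q6 -1.92
ball [429.5 285.5  29.4]
 z 0.1275 r 0.0396 ang -163.2
 z 0.1195 r 0.0423 ang -169.5
 z 0.115 r 0.0441 ang -172.6
```

Call:
apply_moves:
  motion: [0, 0, 0, 0, 0, 0.08, 0, 0, 0, 0, 0, 0.08, 0, 0, 0, 0, 0, 0.08, 0, 0, 0, 0, 0, 0.08, 0, 0, 0, 0, 0, 0]

```text
time_s: 15.6
tool_pos: [0.5919, -0.0701, 0.0956]
tcp_rot: [-0.674, 0.738, -0.001, 0.001]
wrist_force: [0.1, -0.0, -0.4]
opening: 0.0703
grip_force: 0.0
```

```bash
sed -i 's/c\[:,0\]-480/c[:,0]-164/' chk.py; python3 chk.py 15
```

```text
t 15.6 ydeg 174.8 pos [ 0.5919 -0.0701  0.0956] Fxyz [ 0.1 -0.  -0.4] Tz [-0.01  0.03  0.  ] q6 -1.6
ball [157.5 205.5  23.8]
 z 0.1275 r 0.0609 ang -35.7
 z 0.1195 r 0.0632 ang -32.1
 z 0.115 r 0.0646 ang -30.2
```

Call:
apply_moves:
  motion: [0, 0, 0, 0, 0, 0.08, 0, 0, 0, 0, 0, 0.08, 0, 0, 0, 0, 0, 0.08, 0, 0, 0, 0, 0, 0.08, 0, 0, 0, 0, 0, 0.08, 0, 0, 0, 0, 0, 0.08, 0, 0, 0, 0, 0, 0]

```text
time_s: 16.4
tool_pos: [0.5914, -0.07, 0.0947]
tcp_rot: [-0.48, 0.877, -0.0, 0.0]
wrist_force: [0.0, 0.4, 0.2]
opening: 0.0702
grip_force: 0.0
```

```bash
python3 chk.py 16
```

```text
t 16.4 ydeg 147.4 pos [ 0.5914 -0.07    0.0947] Fxyz [0.  0.4 0.2] Tz [-0.03 -0.01 -0.01] q6 -1.12
ball [150.5 215.5  23.5]
 z 0.1275 r 0.0607 ang -61.0
 z 0.1195 r 0.0632 ang -57.2
 z 0.115 r 0.0648 ang -55.2
```

Call:
apply_moves:
  motion: [0, 0, 0, 0, 0, 0.08, 0, 0, 0, 0, 0, 0.08, 0, 0, 0, 0, 0, 0.08, 0, 0, 0, 0, 0, 0.08, 0, 0, 0, 0, 0, 0.08, 0, 0, 0, 0, 0, 0.08, 0, 0, 0, 0, 0, 0.08, 0, 0, 0, 0, 0, 0]

```text
time_s: 17.3
tool_pos: [0.5914, -0.0699, 0.0944]
tcp_rot: [-0.22, 0.976, -0.0, 0.0]
wrist_force: [0.6, 0.1, 1.4]
opening: 0.0705
grip_force: 0.1
```

```bash
python3 chk.py 17
```

```text
t 17.3 ydeg 115.4 pos [ 0.5914 -0.0699  0.0944] Fxyz [0.6 0.1 1.4] Tz [ 0.01 -0.02  0.05] q6 -0.56
ball [154.5 214.5  24.6]
 z 0.1275 r 0.0603 ang -95.8
 z 0.1195 r 0.0625 ang -91.9
 z 0.115 r 0.0639 ang -89.8
```

Call:
apply_moves:
  motion: [0, 0, 0, 0, 0, 0.07, 0, 0, 0, 0, 0, 0.07, 0, 0, 0, 0, 0, 0.07, 0, 0, 0, 0, 0, 0]

```text
time_s: 17.8
tool_pos: [0.5912, -0.07, 0.0944]
tcp_rot: [-0.116, 0.993, -0.0, 0.0]
wrist_force: [0.1, 0.2, 1.3]
opening: 0.0701
grip_force: 0.0
```

```bash
python3 chk.py 18
```

```text
t 17.8 ydeg 103.3 pos [ 0.5912 -0.07    0.0944] Fxyz [0.1 0.2 1.3] Tz [0.02 0.06 0.01] q6 -0.35
ball [158.5 210.5  25.7]
 z 0.1275 r 0.0604 ang -110.3
 z 0.1195 r 0.0624 ang -106.5
 z 0.115 r 0.0637 ang -104.4
```

Call:
apply_moves:
  motion: [0, 0, 0, 0, 0, 0.06, 0, 0, 0, 0, 0, 0.06, 0, 0, 0, 0, 0, 0]

```text
time_s: 18.2
tool_pos: [0.5913, -0.0699, 0.0944]
tcp_rot: [-0.056, 0.998, -0.0, 0.0]
wrist_force: [0.0, 0.4, -0.5]
opening: 0.0703
grip_force: 0.2
```

```bash
python3 chk.py 19
```

```text
t 18.2 ydeg 96.5 pos [ 0.5913 -0.0699  0.0944] Fxyz [ 0.   0.4 -0.5] Tz [ 0.05 -0.09  0.02] q6 -0.23
ball [157.5 209.5  22.5]
 z 0.1275 r 0.0611 ang -117.4
 z 0.1195 r 0.0631 ang -113.6
 z 0.115 r 0.0644 ang -111.5
```

Call:
apply_moves:
  motion: [0, 0, 0, 0, 0, 0.06, 0, 0, 0, 0, 0, 0.06, 0, 0, 0, 0, 0, 0]

```text
time_s: 18.6
tool_pos: [0.5911, -0.07, 0.0943]
tcp_rot: [0.004, 1.0, -0.0, -0.0]
wrist_force: [0.6, -0.1, 0.9]
opening: 0.0703
grip_force: 0.0
```

```bash
python3 chk.py 20
```

```text
t 18.6 ydeg 89.6 pos [ 0.5911 -0.07    0.0943] Fxyz [ 0.6 -0.1  0.9] Tz [-0.    0.03  0.01] q6 -0.11
ball [161.5 209.5  23.8]
 z 0.1275 r 0.0605 ang -125.3
 z 0.1195 r 0.0624 ang -121.5
 z 0.115 r 0.0636 ang -119.4
```

Call:
apply_moves:
  motion: [0, 0, 0, 0, 0, 0.06, 0, 0, 0, 0, 0, 0.06, 0, 0, 0, 0, 0, 0]

```text
time_s: 19.0
tool_pos: [0.5915, -0.07, 0.0944]
tcp_rot: [0.064, 0.998, 0.0, 0.0]
wrist_force: [1.3, -0.1, -0.0]
opening: 0.0704
grip_force: 0.5
```

```bash
python3 chk.py 21
```

```text
t 19.0 ydeg 82.7 pos [ 0.5915 -0.07    0.0944] Fxyz [ 1.3 -0.1 -0. ] Tz [ 0.02 -0.25 -0.01] q6 0.01
ball [159.5 210.5  22.4]
 z 0.1275 r 0.0611 ang -131.3
 z 0.1195 r 0.063 ang -127.5
 z 0.115 r 0.0643 ang -125.5
```

Call:
apply_moves:
  motion: [0, 0, 0, 0, 0, 0.06, 0, 0, 0, 0, 0, 0.06, 0, 0, 0, 0, 0, 0]

```text
time_s: 19.4
tool_pos: [0.5919, -0.0701, 0.0945]
tcp_rot: [0.123, 0.992, -0.0, 0.001]
wrist_force: [3.9, 0.0, -1.4]
opening: 0.0699
grip_force: 1.5
```

```bash
python3 chk.py 22
```

```text
t 19.4 ydeg 75.8 pos [ 0.5919 -0.0701  0.0945] Fxyz [ 3.9  0.  -1.4] Tz [-0.03 -0.74  0.12] q6 0.13
ball [161.5 214.5  23.8]
 z 0.1275 r 0.0601 ang -137.1
 z 0.1195 r 0.062 ang -133.2
 z 0.115 r 0.0633 ang -131.1
```

The turning resistance is now rising with the nut turned about 112°, so the flange is seating. One more small step.

Call:
apply_moves:
  motion: [0, 0, 0, 0, 0, 0.05, 0, 0, 0, 0, 0, 0.05, 0, 0, 0, 0, 0, 0]

```text
time_s: 19.8
tool_pos: [0.5925, -0.0702, 0.0947]
tcp_rot: [0.173, 0.985, -0.0, 0.001]
wrist_force: [6.1, -1.8, -2.0]
opening: 0.0709
grip_force: 2.7
```

```bash
python3 chk.py 23
```

```text
t 19.8 ydeg 70.1 pos [ 0.5925 -0.0702  0.0947] Fxyz [ 6.1 -1.8 -2. ] Tz [-0.16 -1.33  0.17] q6 0.23
ball [160.5 220.5  27.1]
 z 0.1275 r 0.0595 ang -140.4
 z 0.1195 r 0.0615 ang -136.4
 z 0.115 r 0.0628 ang -134.3
```

Resistance grows smoothly to about 6 N and the bar lags. I back the fingers off, lift clear and check the height.

Call:
apply_moves:
  motion: [0, 0, 0, 0, 0, -0.08, 0, 0, 0, 0, 0, -0.08, 0, 0, 0, 0, 0, -0.08, 0, 0, 0, 0, 0, 0, 0, 0, -0.03, 0, 0, 0, 0, 0, -0.03, 0, 0, 0, 0, 0, -0.04, 0, 0, 0, 0, 0, -0.04, 0, 0, 0, 0, 0, -0.04, 0, 0, 0, 0, 0, 0, 0, 0, 0]

```text
time_s: 20.9
tool_pos: [0.5924, -0.0701, 0.2803]
tcp_rot: [0.055, 0.998, -0.0, 0.004]
wrist_force: [0.3, 0.3, -0.0]
opening: 0.07
grip_force: 0.0
```

```bash
python3 -c "
from h import *
from plant import robot
to(robot,0,0,.2,70)
look(robot,'s24');look(robot,'c24','scene',(265,195,130,100));wsnap(robot,'w24')
r=lambda n,s:cv2.resize(cv2.imread(f'pics/{n}.png'),s)
a=cv2.resize(cv2.imread('pics/s24.png')[0:420,60:700],(640,420)) 
b=cv2.resize(cv2.imread('pics/w24.png')[120:320,180:480],(400,267))
L=cv2.resize(cv2.imread('pics/s24.png')[0:400,130:530],(400,400))
Rr=cv2.resize(cv2.imread('pics/c24.png')[20:420,150:550],(400,400))
W=cv2.imread('pics/w24.png')[140:340,120:520]
B=cv2.resize(cv2.imread('pics/side0c.png')[0:400,130:530],(200,200))
p=np.zeros((200,400,3),np.uint8);p[:,:200]=B
cv2.imwrite('pics/m24.png',np.vstack([np.hstack([L,Rr]),np.hstack([W,p])]))"
```

```text
t 20.9 jig 0.001 -0.0024 0.2803 ydeg 83.7 tilt [ 0.008 -0.001 -1.   ] F [ 0.3  0.3 -0. ] Tq [ 0.01 -0.03 -0.  ] q6 -0.01
shift tool [0.0023 0.002  0.0803] turn z rad 0.239 open 0.07001001613155022
```

View pics/m24.png

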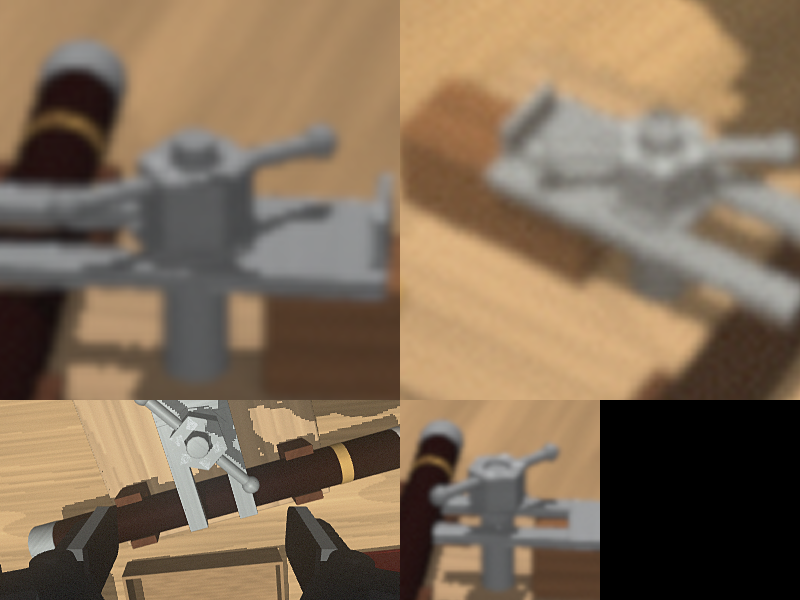

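The picture shows the flange against the strap, the stud well proud of the nut, and the strap home over the joint. One ball is at side crop (450,138), the other near (188,212), and the scene ball is at crop (530,165). I'll turn that into a height.

```bash
python3 -c "
from h import *
S,D=d['side'],d['scene']
A=np.array([.5917,-.0692])
w=pickle.load(open('w24.pkl','rb'))
print('wrist axis/balls',[plane(w,(120+u,140+v-400),z).round(4) for u,v,z in((197,447,.1335),(250,485,.115))])
for z in (.121,.1195,.118,.1165,.115,.1135):
    a=plane(S,crop('side',(450,138)),z)[:2]-A;b=plane(D,crop('scene',(530,165)),z)[:2]-A;c=plane(S,crop('side',(188,212)),z)[:2]-A
    print(z,*[(np.hypot(*v).round(4),np.degrees(np.arctan2(v[1],v[0])).round(1)) for v in(a,b,c)])
print('nut top side',tri((S,crop('side',(325,160))),(D,crop('scene',(412,149)))).round(4))
"
```

```text
wrist axis/balls [array([ 0.5916, -0.0747,  0.1335]), array([ 0.6365, -0.0313,  0.115 ])]
0.121 (np.float64(0.0577), np.float64(-144.2)) (np.float64(0.0601), np.float64(39.3)) (np.float64(0.0731), np.float64(54.4))
0.1195 (np.float64(0.0589), np.float64(-141.6)) (np.float64(0.0602), np.float64(40.8)) (np.float64(0.0716), np.float64(52.6))
0.118 (np.float64(0.0601), np.float64(-139.1)) (np.float64(0.0603), np.float64(42.3)) (np.float64(0.0701), np.float64(50.7))
0.1165 (np.float64(0.0615), np.float64(-136.7)) (np.float64(0.0605), np.float64(43.8)) (np.float64(0.0687), np.float64(48.8))
0.115 (np.float64(0.063), np.float64(-134.4)) (np.float64(0.0608), np.float64(45.3)) (np.float64(0.0674), np.float64(46.7))
0.1135 (np.float64(0.0646), np.float64(-132.2)) (np.float64(0.061), np.float64(46.7)) (np.float64(0.0661), np.float64(44.6))
nut top side [ 0.5895 -0.0646  0.124 ]
```

Both balls agree on a bar height of about 0.1155 m, where home is 0.115. To be sure it is snug, I'll re-engage and nip it up gently.

Call:
apply_moves:
  motion: [0, 0, 0.04, 0, 0, 0, 0, 0, 0.04, 0, 0, 0, 0, 0, 0.04, 0, 0, 0, 0, 0, 0.03, 0, 0, 0, 0, 0, 0.02, 0, 0, 0, 0, 0, 0.01, 0, 0, 0, 0, 0, 0, 0, 0, 0, 0, 0, 0, 0, 0, 0.08, 0, 0, 0, 0, 0, 0.08, 0, 0, 0, 0, 0, 0.08, 0, 0, 0, 0, 0, 0]

```text
time_s: 22.15
tool_pos: [0.5925, -0.0705, 0.0956]
tcp_rot: [0.174, 0.985, -0.0, 0.002]
wrist_force: [2.3, -1.6, -0.9]
opening: 0.0704
grip_force: 1.7
```

Call:
apply_moves:
  motion: [0, 0, 0, 0, 0, 0.05, 0, 0, 0, 0, 0, 0.05, 0, 0, 0, 0, 0, 0]

```text
time_s: 22.45
tool_pos: [0.5935, -0.0712, 0.0957]
tcp_rot: [0.222, 0.975, -0.001, 0.003]
wrist_force: [5.9, -5.6, -2.5]
opening: 0.0707
grip_force: 4.0
```

```bash
python3 chk.py 25
```

```text
t 22.45 ydeg 64.3 pos [ 0.5935 -0.0712  0.0957] Fxyz [ 5.9 -5.6 -2.5] Tz [-0.91 -1.34  0.27] q6 0.33
ball [160.5 220.5  25.2]
 z 0.1275 r 0.0597 ang -144.5
 z 0.1195 r 0.0619 ang -140.5
 z 0.115 r 0.0633 ang -138.4
```

Call:
apply_moves:
  motion: [0, 0, 0, 0, 0, 0.05, 0, 0, 0, 0, 0, 0.05, 0, 0, 0, 0, 0, 0]

```text
time_s: 22.85
tool_pos: [0.5937, -0.0721, 0.0957]
tcp_rot: [0.271, 0.963, -0.001, 0.003]
wrist_force: [6.7, -8.7, -3.2]
opening: 0.0707
grip_force: 6.5
```

```bash
python3 chk.py 26
```

```text
t 22.85 ydeg 58.6 pos [ 0.5937 -0.0721  0.0957] Fxyz [ 6.7 -8.7 -3.2] Tz [-1.49 -1.47  0.53] q6 0.43
ball [156.5 218.5  21. ]
 z 0.1275 r 0.0615 ang -149.6
 z 0.1195 r 0.0638 ang -145.8
 z 0.115 r 0.0653 ang -143.7
```

Snug now: about 123° turned, with steadily rising resistance around 11 N. I release, lift away and do a last check.

Call:
apply_moves:
  motion: [0, 0, 0, 0, 0, -0.08, 0, 0, 0, 0, 0, -0.08, 0, 0, 0, 0, 0, -0.08, 0, 0, 0, 0, 0, -0.05, 0, 0, 0, 0, 0, 0, 0, 0, -0.03, 0, 0, 0, 0, 0, -0.03, 0, 0, 0, 0, 0, -0.04, 0, 0, 0, 0, 0, -0.04, 0, 0, 0, 0, 0, -0.04, 0, 0, 0, 0, 0, 0, 0, 0, 0]

```text
time_s: 24.05
tool_pos: [0.5928, -0.0701, 0.2811]
tcp_rot: [0.129, 0.992, 0.0, 0.005]
wrist_force: [0.2, -0.5, 0.7]
opening: 0.0703
grip_force: 0.0
```

```bash
python3 -c "
from h import *
from plant import robot
to(robot,0,0,.2,70)
a=pickle.load(open('s24.pkl','rb'))['img'];look(robot,'s27');b=pickle.load(open('s27.pkl','rb'))['img']
g=lambda i:cv2.cvtColor(i,cv2.COLOR_RGB2GRAY)
def m(x,y,w,h):
    k=8;u=lambda im:cv2.resize(im,None,fx=k,fy=k,interpolation=cv2.INTER_CUBIC)
    t=u(g(a)[y:y+h,x:x+w]);s=u(g(b)[y-4:y+h+4,x-4:x+w+4]);r=cv2.minMaxLoc(cv2.matchTemplate(s,t,cv2.TM_CCOEFF_NORMED));return r[3][0]/k-4,r[3][1]/k-4,round(r[1],3)
print('stud+nut top',m(286,180,17,8),'ball',m(307,178,12,10),'tab',m(318,188,12,20))"
```

```text
t 24.05 jig 0.0014 -0.0023 0.2811 ydeg 75.2 tilt [ 0.01  -0.001 -1.   ] F [ 0.2 -0.5  0.7] Tq [-0.01 -0.04  0.02] q6 0.14
shift tool [0.003  0.0014 0.081 ] turn z rad 0.09 open 0.07032724284286
stud+nut top (0.0, 0.0, 0.987) ball (1.375, 1.0, 0.981) tab (0.25, 0.125, 0.973)
```

```bash
python3 -c "
from h import *
A=np.array([.5917,-.0692]);p=crop('side',(450,138))+[1.375,1.0]
for z in (.118,.1165,.115,.1135):
    v=plane(d['side'],p,z)[:2]-A;print(z,np.hypot(*v).round(4),np.degrees(np.arctan2(v[1],v[0])).round(1))
"
```

```text
0.118 0.0611 -145.4
0.1165 0.0622 -142.9
0.115 0.0635 -140.5
0.1135 0.0648 -138.2
```

```bash
python3 -c "
from plant import robot
print(robot.sign_off())"
```

```text
the job is handed in; nothing more can be done
None
```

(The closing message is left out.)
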